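# Find the rocking corner of a draining plate and weigh it down

### The arm

A 6-joint arm with a two-finger parallel gripper is mounted at the origin on a cart in front of the work surface, level with it; the furniture and walls round the work are solid. World frame = base frame: x ahead of the robot, y to its left, z up, the work surface at z = 0. Lengths are in mm, angles in rad, forces in N, time in s.
With the tool pointing down it reaches from about 350 to 925 mm from the base axis. Payload 6.4 kg.
Tool frame: the origin (TCP) lies on the front face of the gripper's body, between the roots of the fingers; the fingertips stand 73 mm ahead of it and the grasp point (between the pads) lies 54 mm ahead of it; z points along the fingers, y is the direction in which the jaws open and shut (so a half turn about z gives the same grasp; the last joint's range is limited). The gripper opens to 85 mm and grips with 20 to 120 N. Pads are 22 mm wide; open, the fingers measure 114 mm over their backs; the gripper's body (76 mm by 85 mm) begins 54 mm behind the grasp point. The pads swing forward as they close: fully open they stand 13 mm farther back than shut.
Start: joints at [1.13, 0.245, 1.558, -0, 1.339, -0.174], TCP at [171.367, 627.015, 303.89] pointing down, gripper open.
Joint ranges: [-3.13, 3.13], [-1.02, 2.26], [0.13, 2.54], [-0.95, 4.09], [0.21, 2.88], [-2.74, 2.74]. Speed limits (rad/s): [2.57, 2.57, 3.14, 3.14, 3.14, 3.14].

### API

Orientations are given as a unit quaternion [w, x, y, z].
In Python, from rig import arm gives the robot as it stands. The module is installed in compiled form; this text tells all that it offers.
- The arm moves only by the tool move_arm, never from a script. Its argument "series" is a list of rows, each a list of 7 numbers: the turn, a rotation vector about the tool's x, y, z normalised to -1 to 1, where 1 is 30 degrees, then the shift along the tool's x, y, z normalised to -1 to 1, where 1 is 120 mm, then the opening, from -1 (shut) to 1 (fully open). In form: [[wx, wy, wz, x, y, z, claw], ...]. A call has exactly 8 rows; each row is the pose to reach, as a shift and turn from the pose commanded when the call began, along the tool's axes at that moment; what a row does not reach only later rows make up. A row lasts 1/12 s, in which the tool goes at most 41.7 mm and 7.16 degrees, less where a joint would pass 70% of its speed; a pose out of reach is approached as far as the arm can. A call with a number of a shift or a turn outside -1 to 1 is refused whole. A call with a gripper value outside its range is refused whole. The fingers move at their own pace and stop on an object; "squeeze" is the grip in N (left out, the last holds). Time passes only in rows, so rows that repeat a pose let the fingers close, or fill a call up. It gives the time, the measured TCP pose, the force and the opening at its end, in the units of the state.
- arm.state(): the state, without advancing time (a new reading comes with each control period).
- arm.snapshot(name): name is "side" or "top" or "wrist"; returns a dict with "pixels" (400x640x3 uint8, blue, green, red), "depth" (400x640 float32, mm along the optical axis (not along the pixel's ray), 0 where there is no reading), "intrinsics" (3x3 intrinsics, pixels), "R" (3x3) and "t" (3): a world point X has camera coordinates R X + t; the wrist camera has in their place "mount" (4x4, takes a point from camera to tool coordinates, whose origin is the TCP and whose axes are the flange's). Camera axes: x right, y down, z forward; pixel columns grow to the right and rows downward; lengths in mm; the calibration is good to about 2 mm. A picture is of the moment at which its call begins: read the wrist's pose just before it.
- arm.sign_off(): hands the job in, once; it reports no verdict.
The state is a dict: "clock": time; "q": joint angles; "qd": joint speeds; "tau": joint torques, N m; "tcp_pos": TCP position; "orientation": TCP orientation; "contact_force": force on the tool from outside, world axes, zero at the start; "ft_torque": the same for the moment, N m; "grip_width": opening from 0.0 (shut) to 1.0 (fully open).
Only numpy, scipy, OpenCV 4.12 (cv2) and the standard library are available. Lean on these libraries where they do the work, as an engineer would, in place of code of your own. Each camera call takes 0.05 s, during which the arm holds its last target.

### The job

One of the four posts under the steel draining plate is a little too short, but the plate stands level and does not show it. With the closed fingers press gently on the plate's corners, one after another, until you find the one that gives and sinks; then pick up the steel weight and stand it gently on that corner, so that the plate stays tipped down there to drain. Keep the plate in place on its stand and leave the other things alone.

Things in the scene. Friction and masses are not known exactly. Their poses are not given: they have to be found in the camera images.
- drain_plate: loose draining plate, bare steel sheet with dark holes, 140 x 110 x 5 mm, edges folded 10 mm down, about 0.45 kg, resting level on the stand; can be shoved a few mm. Origin: centre of the sheet's underside, 44 mm above the bench (top face 5 mm higher); x along the 140 mm side (away from the robot at yaw 0), y along the 110 mm side (left), z up. The stand's entry tells how it rocks.
- drain_stand: fixed white stand under the plate, origin on the bench below the plate's centre, same axes. It has a boss (24 mm wide) in the middle and four posts (18 mm wide) under the corners. One, hidden, ends 4 to 5 mm low: 1 to 2 N down on that corner tips the plate 0.05 to 0.12 rad onto the short post; let go, it swings back level. The other corners give only 0.07 mm per N: their posts are rubber-tipped.
- corner_near_right (a point): a point on the plate's top face straight above the post that stands under its near right corner, at (-54, -39, +5) mm in the plate's frame
- corner_near_left (a point): a point on the plate's top face straight above the post that stands under its near left corner, at (-54, +39, +5) mm in the plate's frame
- corner_far_right (a point): a point on the plate's top face straight above the post that stands under its far right corner, at (+54, -39, +5) mm in the plate's frame
- corner_far_left (a point): a point on the plate's top face straight above the post that stands under its far left corner, at (+54, +39, +5) mm in the plate's frame
- weight: loose solid steel weight, 0.3 kg, 52 mm tall: round body 36 mm across and 30 mm high, narrow neck, and on top a round knob 21 mm across from 40 to 52 mm above its foot, to grasp by. Origin at the centre of its underside, z up. Its foot fits on a corner of the plate when centred up to about 8 mm inward of the corner point; it is heavy enough to hold the short-post corner down.
- timer: bystander: bench timer lying flat, 58 x 72 x 18 mm, origin at the centre of its underside
- specimen_cup: bystander: capped specimen cup, 48 mm across, 50 mm tall, origin at the centre of its underside
- screw_cap: bystander: small pale ribbed screw cap, 22 mm across, 14 mm tall, origin at the centre of its underside
There are look-alikes about, which are no part of the job. What is shaped like the weight but purple is not meant.

How it is judged:
By the outcome, as a careful person would: the job done as asked, in the order asked, and still so for the second after the job is handed in, with the robot touching nothing.
It also fails if it takes over 61 s, if anything falls off the work surface, if the arm or the gripper's body presses on something with over 40 N, if the wrist force passes 120 N, or if a joint passes its speed limit or range.

## Working session

There is one attempt and no reset: what is moved stays moved. The work goes in short steps, Python scripts to look and compute and a tool call to move; the robot and the scene stay as the last step left them, time stands still between calls to the robot, and variables do not carry over. Pictures are saved under pics/ and viewed, and the job is handed in when it is done.

Besides the shell and the picture viewer there is one more tool, called after ">>>" by a JSON object that holds its "name" and its "arguments". move_arm: Moves the arm, as the interface text tells. Scaled input: -1 to 1 covers 120 mm each way for a shift and 30 degrees each way for a turn. Its arguments: {"type":"object","properties":{"series":{"type":"array","items":{"type":"array","items":{"type":"number"}}},"squeeze":{"type":"number"}},"required":["series"]}

```bash
mkdir -p pics; cat > h.py <<'E'
import numpy as np, cv2
from rig import arm
def shot(n,f):
    s=arm.snapshot(n); cv2.imwrite('pics/'+f,s['pixels']); np.savez('pics/'+f+'.npz',**{k:v for k,v in s.items()}); return s
def pt(s,u,v,d=None):
    K=np.array(s['intrinsics']); d=s['depth'][int(v),int(u)] if d is None else d
    c=np.array([(u-K[0,2])/K[0,0],(v-K[1,2])/K[1,1],1])*d
    return np.array(s['R']).T@(c-np.array(s['t']))
def ptz(s,u,v,z):
    K=np.array(s['intrinsics']);R=np.array(s['R']);t=np.array(s['t'])
    r=R.T@np.array([(u-K[0,2])/K[0,0],(v-K[1,2])/K[1,1],1]);o=-R.T@t
    return o+r*(z-o[2])/r[2]
E
python3 - <<'E'
from h import *
print(arm.state())
shot('top','t0.png');shot('side','s0.png')
E
```

```text
{'clock': 0.0, 'q': array([ 1.12987370e+00,  2.45822232e-01,  1.55905721e+00, -1.66442357e-05,
        1.33869896e+00, -1.74100232e-01]), 'qd': array([0.00027656, 0.00052536, 0.00217056, 0.00022465, 0.00033946,
       0.00027789]), 'tau': array([ 8.04272941e-05, -4.29522943e+01, -3.26119208e+01, -1.37549691e-04,
        5.43947623e-03, -1.27770247e-05]), 'tcp_pos': array([171.19272913, 626.60003418, 302.75174227]), 'orientation': array([-2.92815149e-04,  1.33013825e-01,  9.91113685e-01, -9.48753940e-04]), 'contact_force': array([-0.33346534, -0.89677756, -0.08716318]), 'ft_torque': array([-0.03341523, -0.05695104,  0.06014277]), 'grip_width': 1.0012958699246748}
```

View pics/t0.png

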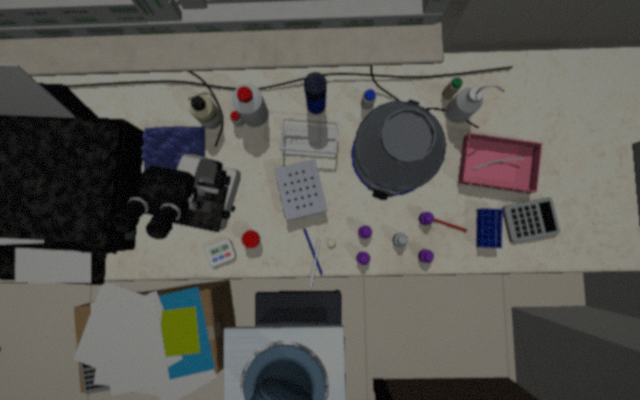

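View pics/s0.png

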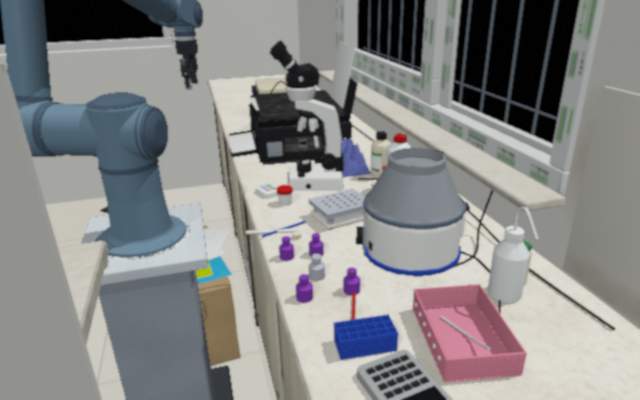

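The plate is at top pixel (301,190). The steel weight is at (400,240), with four purple look-alikes around it.

```bash
python3 - <<'E'
from h import *
s=dict(np.load('pics/t0.png.npz'))
im=s['pixels']
a=cv2.resize(im[140:240,250:350],None,fx=6,fy=6,interpolation=cv2.INTER_CUBIC)
b=cv2.resize(im[200:275,345:445],None,fx=6,fy=6,interpolation=cv2.INTER_CUBIC)
cv2.imwrite('pics/a.png',a);cv2.imwrite('pics/b.png',b)
for u,v in [(301,190),(400,240),(365,232),(427,218),(426,256),(363,258),(331,243),(252,240),(221,252),(310,130),(400,130),(359,150),(240,180),(210,175),(160,200),(316,95)]: print(u,v,pt(s,u,v).round(1))
P=s['intrinsics'];print(P,s['R'],s['t'])
# height map
v,u=np.mgrid[0:400,0:640];d=s['depth'];K=P
c=np.stack([(u-K[0,2])/K[0,0]*d,(v-K[1,2])/K[1,1]*d,d],-1)
W=(c-s['t'])@s['R']
np.save('W.npy',W)
m=(abs(W[...,2]-49)<5)&(u>265)&(u<335)&(v>150)&(v<232)
m=cv2.morphologyEx(m.astype(np.uint8),cv2.MORPH_OPEN,np.ones((5,5)))
pts=W[m>0][:,:2].astype(np.float32); print(len(pts),cv2.minAreaRect(pts), W[m>0][:,2].mean())
E
```

```text
301 190 [505.7 -56.2  55.7]
400 240 [ 371.4 -306.4   51.2]
365 232 [ 393.7 -217.9   53.2]
427 218 [ 426.1 -378.1   48.5]
426 256 [ 329.4 -370.8   49.4]
363 258 [ 327.8 -210.6   53.3]
331 243 [ 367.3 -131.    13.1]
252 240 [379.6  73.   51.5]
221 252 [349.9 160.9  20.3]
310 130 [676.1 -81.7   7.1]
400 130 [ 613.4 -285.8  223.1]
359 150 [ 586.8 -200.8  149. ]
240 180 [544.5 113.5  -2.8]
210 175 [538.3 160.  135. ]
160 200 [457.  196.1 358.6]
316 95 [ 721.8 -101.6  157.1]
[[429.084388     0.         310.35312068]
 [  0.         429.084388   200.95632834]
 [  0.           0.           1.        ]] [[-0.02160612 -0.99933095 -0.02950994]
 [-0.99540239  0.02425737 -0.09265883]
 [ 0.09331267  0.02737227 -0.99526052]] [ -67.81449465  481.51901208 1120.11260374]
2001 ((510.5436096191406, -53.97272491455078), (139.63125610351562, 109.5936508178711), 11.924758911132812) 48.38771055256174
```

View pics/a.png

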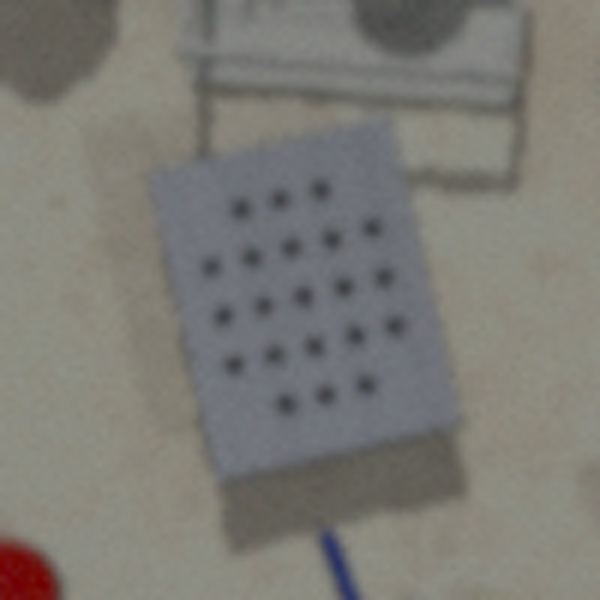

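View pics/b.png

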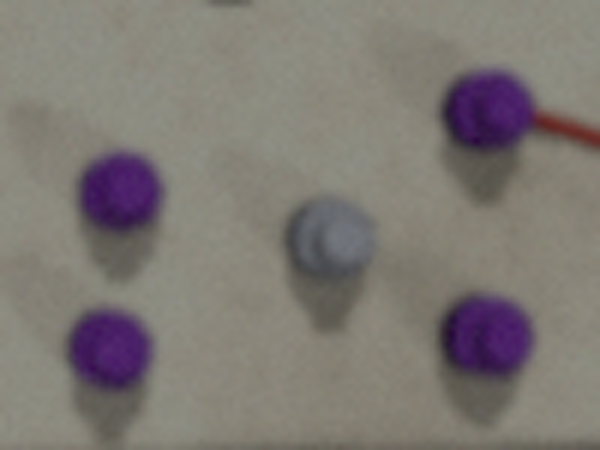

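```bash
python3 - <<'E'
from h import *
s=dict(np.load('pics/t0.png.npz'));W=np.load('W.npy');m=s['depth']>0
cr=[(148,172),(392,118),(462,425),(220,478)]
P=[ptz(s,250+a/6,140+b/6,49) for a,b in cr]
P=np.array(P);print(P.round(1),P.mean(0));
for i,j in[(3,0),(2,1),(1,0),(2,3)]:
    d=P[j]-P[i];print(np.hypot(*d[:2]),np.degrees(np.arctan2(d[1],d[0])))
yaw=np.radians(11.9);c=np.array([510.5,-54])
for n,x,y in [('nr',-54,-39),('nl',-54,39),('fr',54,-39),('fl',54,39)]:
    print(n,(c+[x*np.cos(yaw)-y*np.sin(yaw),x*np.sin(yaw)+y*np.cos(yaw)]).round(1))
print('knob',ptz(s,345+347/6,200+237/6,52))
print('body?',ptz(s,345+318/6,200+238/6,30))
# max height grid 50mm
print('cols x from 250 step 50; rows y')
for y in range(650,-451,-50):
    print(y,[int(W[...,2][m&(abs(W[...,0]-x)<25)&(abs(W[...,1]-y)<25)].max(initial=-99)) for x in range(250,850,50)])
for z0 in (60,100,150,200):
    q=m&(W[...,2]>z0)&(W[...,0]>350)&(W[...,0]<800)&(W[...,1]<100)&(W[...,1]>-330)
    p=W[q]; dd=np.hypot(p[:,0]-555,p[:,1]+81); i=dd.argmin();print(z0,p[i],dd[i])
E
```

```text
[[ 564.5   12.1   49. ]
 [ 585.5  -95.    49. ]
 [ 450.5 -122.1   49. ]
 [ 430.1  -17.2   49. ]] [507.64237252 -55.58166568  49.        ]
137.54054883365163 12.29844718002374
137.63016355487517 11.36864649205687
109.11211220047869 101.09046714919646
106.88080575240949 101.02691046292655
nr [ 465.7 -103.3]
nl [449.6 -27. ]
fr [571.4 -81. ]
fl [555.3  -4.7]
knob [ 372.48872993 -313.51115191   52.        ]
body? [ 372.31198068 -305.0398011    30.        ]
cols x from 250 step 50; rows y
650 [-99, 33, 121, 164, 164, 166, 164, 166, 166, 215, -99, 159]
600 [-99, 32, 120, 165, 165, 165, 165, 165, 165, 280, -99, 161]
550 [-99, 31, 126, 165, 165, 167, 164, 165, 165, 331, 347, 161]
500 [23, 30, 157, 164, 166, 166, 165, 165, 166, 345, 365, 162]
450 [-99, 28, 159, 165, 165, 164, 166, 165, 164, 228, 250, 163]
400 [-99, 4, 160, 164, 165, 165, 164, 164, 165, 160, 5, 163]
350 [-99, 5, 6, 7, 7, -99, -99, 128, 158, 137, 6, 162]
300 [-99, 6, 5, 5, 1, -99, -99, 97, 96, 82, 4, 162]
250 [-99, 5, 6, 429, 432, 365, -99, 83, 100, 66, 5, 164]
200 [-99, 20, 23, 430, 421, 365, 346, 203, 51, 149, 149, 162]
150 [
[... 288 characters left out ...]
4, 53, 54, 67, 12, 171, 175, 171]
-150 [-99, 4, 15, 16, 5, 6, 6, 68, 69, 67, 170, 161]
-200 [-99, 56, 58, 55, 4, 140, 186, 197, 183, 140, 77, 161]
-250 [-99, 31, 33, 55, 7, 186, 247, 249, 248, 181, 85, 162]
-300 [-99, 5, 53, 54, 4, 195, 248, 228, 248, 192, 18, 160]
-350 [-99, 51, 55, 40, 50, 184, 248, 249, 248, 173, 8, 162]
-400 [-99, 54, 53, 56, 56, 140, 181, 190, 181, 15, 21, 160]
-450 [-99, 4, 6, 12, 5, 18, 41, 7, 4, 150, 149, 96]
60 [605.26088907 -87.13658698  65.38354876] 50.634125550086296
100 [ 574.98730319 -191.81827877  136.85132039] 112.60631952819665
150 [ 574.25019288 -204.97073259  150.77624279] 125.45641659382403
200 [ 586.53167865 -228.0671993   200.25828113] 150.4094673533476
```

>>> {"name": "move_arm", "arguments": {"series": [[0,0,0,-0.07,-0.1,-0.1,-1],[0,0,0,-0.15,-0.2,-0.2,-1],[0,0,0,-0.23,-0.31,-0.31,-1],[0,0,0,-0.3,-0.42,-0.42,-1],[0,0,0,-0.38,-0.52,-0.52,-1],[0,0,0,-0.44,-0.62,-0.62,-1],[0,0,0,-0.5,-0.7,-0.7,-1],[0,0,0,-0.55,-0.75,-0.75,-1]]}}

```text
clock: 0.77
tcp_pos: [211.6, 522.0, 394.9]
orientation: [0.0, 0.133, 0.991, 0.0]
contact_force: [0.5, -0.0, 0.0]
grip_width: 0.004
```

>>> {"name": "move_arm", "arguments": {"series": [[0,0,0,-0.07,-0.1,-0.1,-1],[0,0,0,-0.15,-0.2,-0.2,-1],[0,0,0,-0.23,-0.31,-0.31,-1],[0,0,0,-0.3,-0.42,-0.42,-1],[0,0,0,-0.38,-0.52,-0.52,-1],[0,0,0,-0.44,-0.62,-0.62,-1],[0,0,0,-0.5,-0.7,-0.7,-1],[0,0,0,-0.55,-0.75,-0.75,-1]]}}

```text
clock: 1.43
tcp_pos: [251.6, 417.8, 484.9]
orientation: [0.0, 0.133, 0.991, 0.0]
contact_force: [-0.3, -0.3, 0.7]
grip_width: -0.002
```

```bash
cat >> h.py <<'E'
from scipy.spatial.transform import Rotation as Ro
def to(x,y,z,yaw=None):
    s=arm.state();p=np.array(s['tcp_pos']);w,a,b,c=s['orientation']
    R=Ro.from_quat([a,b,c,w]);M=R.as_matrix()
    print('clock',round(s['clock'],2),'tcp',p.round(1),'yang',np.degrees(np.arctan2(M[1,1],M[0,1])).round(2),'F',s['contact_force'].round(1),'q',s['q'].round(2),'g',round(s['grip_width'],3))
    d=M.T@(np.array([x,y,z])-p)/120; print('move',d.round(3))
E
python3 - <<'E'
from h import *
to(290,200,480)
shot('side','s1.png')
E
```

```text
clock 1.43 tcp [251.6 417.8 484.9] yang 74.69 F [-0.3 -0.3  0.7] q [ 0.8  -0.24  1.72 -0.    1.66 -0.51] g -0.002
move [-0.788 -1.666  0.04 ]
```

View pics/s1.png

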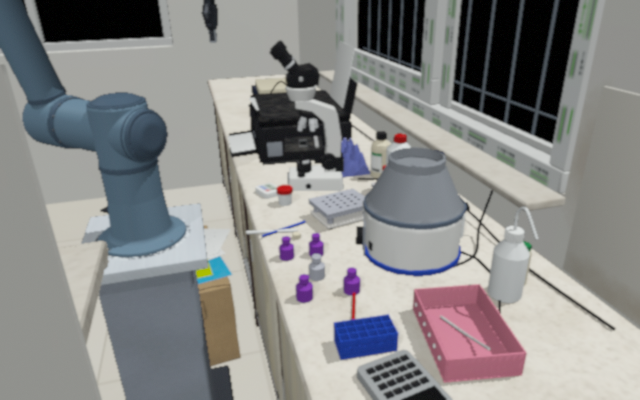

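The gripper is at the top of the picture, about (210,15), well clear of everything. I'll keep swinging it past the inner side of the microscope.

>>> {"name": "move_arm", "arguments": {"series": [[0,0,0,-0.06,-0.12,0,-1],[0,0,0,-0.12,-0.25,0,-1],[0,0,0,-0.18,-0.38,0,-1],[0,0,0,-0.24,-0.5,0,-1],[0,0,0,-0.3,-0.62,0,-1],[0,0,0,-0.36,-0.74,0,-1],[0,0,0,-0.4,-0.85,0,-1],[0,0,0,-0.4,-0.9,0,-1]]}}

```text
clock: 2.15
tcp_pos: [269.4, 300.9, 483.1]
orientation: [-0.0, 0.134, 0.991, -0.0]
contact_force: [-0.3, 0.6, -0.6]
grip_width: -0.003
```

>>> {"name": "move_arm", "arguments": {"series": [[0,0,0,-0.06,-0.12,0,-1],[0,0,0,-0.12,-0.25,0,-1],[0,0,0,-0.18,-0.38,0,-1],[0,0,0,-0.24,-0.5,0,-1],[0,0,0,-0.3,-0.62,0,-1],[0,0,0,-0.36,-0.74,0,-1],[0,0,0,-0.4,-0.85,0,-1],[0,0,0,-0.4,-0.9,0,-1]]}}

```text
clock: 2.82
tcp_pos: [287.1, 184.2, 483.4]
orientation: [-0.0, 0.134, 0.991, -0.0]
contact_force: [-0.2, 0.7, 0.5]
grip_width: 0.002
```

```bash

python3 - <<'E'
from h import *
to(350,20,400)
to(464.5,-104,200)
E
```

```text
clock 2.82 tcp [287.1 184.2 483.4] yang 74.63 F [-0.2  0.7  0.5] q [ 0.23 -0.63  1.99  0.    1.78 -1.07] g 0.002
move [-0.868 -1.18   0.695]
clock 2.82 tcp [287.1 184.2 483.4] yang 74.63 F [-0.2  0.7  0.5] q [ 0.23 -0.63  1.99  0.    1.78 -1.07] g 0.002
move [-2.063 -1.923  2.361]
```

>>> {"name": "move_arm", "arguments": {"series": [[0,0,0,-0.06,-0.12,0.05,-1],[0,0,0,-0.12,-0.25,0.1,-1],[0,0,0,-0.18,-0.38,0.15,-1],[0,0,0,-0.24,-0.5,0.2,-1],[0,0,0,-0.3,-0.62,0.25,-1],[0,0,0,-0.38,-0.75,0.3,-1],[0,0,0,-0.44,-0.88,0.35,-1],[0,0,0,-0.5,-1.0,0.4,-1]]}}

```text
clock: 3.48
tcp_pos: [313.2, 53.0, 435.4]
orientation: [-0.0, 0.133, 0.991, 0.0]
contact_force: [-0.1, -0.3, -0.2]
grip_width: -0.003
```

>>> {"name": "move_arm", "arguments": {"series": [[0,0,0,-0.1,-0.07,0.12,-1],[0,0,0,-0.2,-0.15,0.25,-1],[0,0,0,-0.3,-0.23,0.38,-1],[0,0,0,-0.4,-0.3,0.5,-1],[0,0,0,-0.5,-0.38,0.62,-1],[0,0,0,-0.6,-0.46,0.75,-1],[0,0,0,-0.7,-0.54,0.88,-1],[0,0,0,-0.8,-0.6,1.0,-1]]}}

```text
clock: 4.15
tcp_pos: [387.1, -41.5, 314.6]
orientation: [-0.0, 0.133, 0.991, 0.0]
contact_force: [-0.2, -0.1, 0.4]
grip_width: -0.002
```

```bash

python3 - <<'E'
from h import *
to(464.5,-104,220)
s=arm.state(); w=arm.snapshot('wrist')
cv2.imwrite('pics/w1.png',w['pixels']); np.savez('pics/w1.npz',p=s['tcp_pos'],o=s['orientation'],**w)
print(w['mount'],w['intrinsics'])
E
```

```text
clock 4.15 tcp [387.1 -41.5 314.6] yang 74.72 F [-0.2 -0.1  0.4] q [-0.4  -0.44  2.17  0.    1.41 -1.7 ] g -0.002
move [-0.76  -0.333  0.788]
[[-8.72181607e-04 -9.54150988e-01 -2.99324457e-01  7.79914056e+01]
 [ 9.99999464e-01 -9.99006276e-04  2.70681810e-04 -1.37166669e-01]
 [-5.57298328e-04 -2.99324061e-01  9.54151349e-01 -6.98134753e+01]
 [ 0.00000000e+00  0.00000000e+00  0.00000000e+00  1.00000000e+00]] [[292.01644508   0.         316.25997126]
 [  0.         292.01644508 196.43051847]
 [  0.           0.           1.        ]]
```

View pics/w1.png

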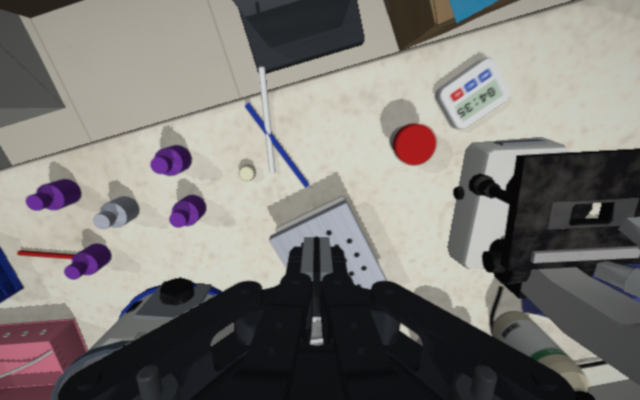

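>>> {"name": "move_arm", "arguments": {"series": [[0,0,0,-0.1,-0.04,0.1,-1],[0,0,0,-0.2,-0.08,0.2,-1],[0,0,0,-0.3,-0.12,0.3,-1],[0,0,0,-0.4,-0.16,0.4,-1],[0,0,0,-0.5,-0.2,0.5,-1],[0,0,0,-0.6,-0.25,0.6,-1],[0,0,0,-0.7,-0.3,0.7,-1],[0,0,0,-0.76,-0.33,0.78,-1]]}}

```text
clock: 4.87
tcp_pos: [465.1, -103.4, 221.6]
orientation: [-0.0, 0.133, 0.991, 0.0]
contact_force: [0.2, 0.7, 0.3]
grip_width: 0.003
```

```bash

cat >> h.py <<'E'
def wpt(f,u,v,z):
    w=np.load(f);K=w['intrinsics'];o=w['o'];M=Ro.from_quat([o[1],o[2],o[3],o[0]]).as_matrix();T=w['mount']
    r=M@(T[:3,:3]@np.array([(u-K[0,2])/K[0,0],(v-K[1,2])/K[1,1],1]));c=w['p']+M@T[:3,3]
    return c+r*(z-c[2])/r[2]
E
python3 - <<'E'
from h import *
im=cv2.imread('pics/w1.png')
cv2.imwrite('pics/w1a.png',cv2.resize(im[180:300,250:400],None,fx=5,fy=5,interpolation=cv2.INTER_CUBIC))
cv2.imwrite('pics/w1b.png',cv2.resize(im[140:290,60:220],None,fx=4,fy=4,interpolation=cv2.INTER_CUBIC))
to(464.5,-104,140)
E
```

```text
clock 4.87 tcp [ 465.1 -103.4  221.6] yang 74.73 F [0.2 0.7 0.3] q [-0.46 -0.07  2.06  0.    1.16 -1.76] g 0.003
move [ 0.003 -0.006  0.68 ]
```

View pics/w1a.png

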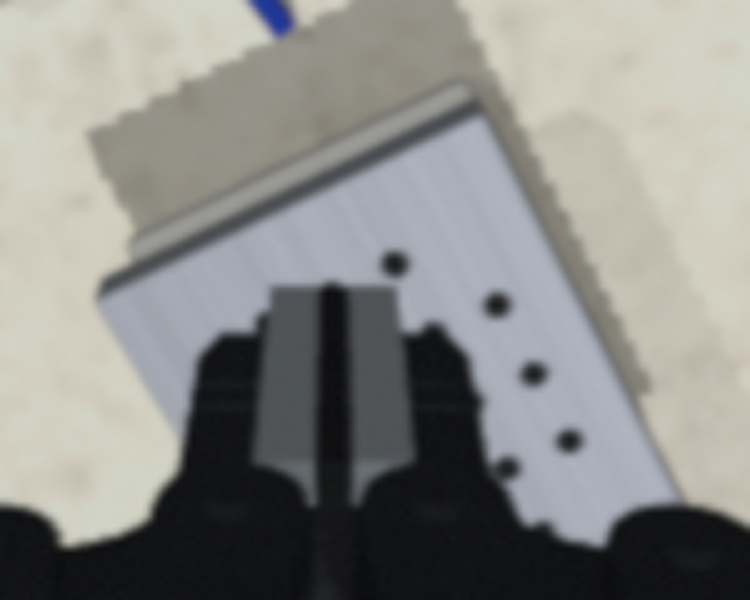

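View pics/w1b.png

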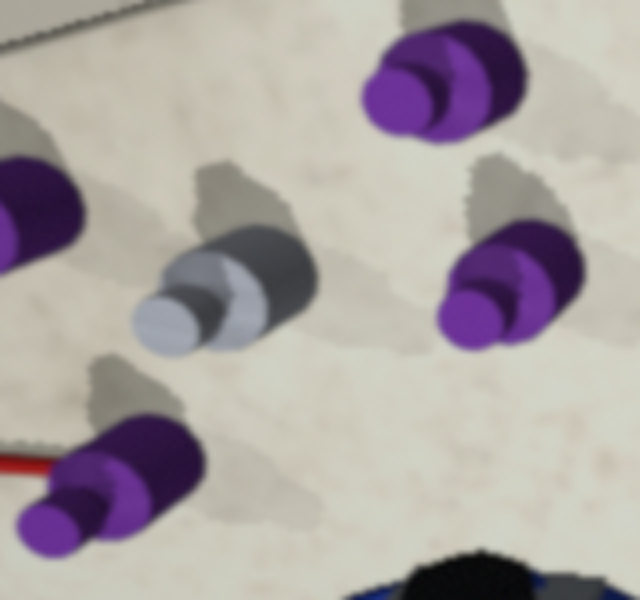

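```bash

python3 - <<'E'
from h import *
a=wpt('pics/w1.npz',250+97/5,180+297/5,49);b=wpt('pics/w1.npz',250+485/5,180+112/5,49)
print(a,b,np.linalg.norm(a-b)); e=(b-a)/np.linalg.norm(b-a); n=np.array([e[1],-e[0],0]);print(np.degrees(np.arctan2(n[1],n[0])),'centre',(a+b)/2+70*n)
print('knob',wpt('pics/w1.npz',60+167/4,140+322/4,52))
E
```

```text
[ 452.33501674 -120.59866776   49.        ] [430.37091456 -14.64979091  49.        ] 108.20160021739513
11.712001060528378 centre [509.89558761 -53.41476155  49.        ]
knob [ 372.57340816 -309.59919229   52.        ]
```

>>> {"name": "move_arm", "arguments": {"series": [[0,0,0,0,0,0.1,-1],[0,0,0,0,0,0.2,-1],[0,0,0,0,0,0.3,-1],[0,0,0,0,0,0.4,-1],[0,0,0,0,0,0.5,-1],[0,0,0,0,0,0.58,-1],[0,0,0,0,0,0.65,-1],[0,0,0,0,0,0.7,-1]]}}

```text
clock: 5.53
tcp_pos: [464.2, -103.2, 137.5]
orientation: [-0.0, 0.133, 0.991, 0.0]
contact_force: [0.5, -0.1, 0.1]
grip_width: 0.002
```

>>> {"name": "move_arm", "arguments": {"series": [[0,0,0,0,0,0.03,-1],[0,0,0,0,0,0.06,-1],[0,0,0,0,0,0.08,-1],[0,0,0,0,0,0.1,-1],[0,0,0,0,0,0.11,-1],[0,0,0,0,0,0.115,-1],[0,0,0,0,0,0.12,-1],[0,0,0,0,0,0.12,-1]]}}

```text
clock: 6.2
tcp_pos: [464.4, -103.7, 124.0]
orientation: [0.0, 0.133, 0.991, -0.0]
contact_force: [0.4, -0.1, 1.1]
grip_width: 0.0
```

>>> {"name": "move_arm", "arguments": {"series": [[0,0,0,0,0,0.002,-1],[0,0,0,0,0,0.004,-1],[0,0,0,0,0,0.006,-1],[0,0,0,0,0,0.008,-1],[0,0,0,0,0,0.01,-1],[0,0,0,0,0,0.01,-1],[0,0,0,0,0,0.01,-1],[0,0,0,0,0,0.01,-1]]}}

```text
clock: 6.87
tcp_pos: [464.3, -103.7, 122.7]
orientation: [-0.0, 0.133, 0.991, -0.0]
contact_force: [-0.2, -0.2, -0.2]
grip_width: 0.002
```

>>> {"name": "move_arm", "arguments": {"series": [[0,0,0,0,0,0.002,-1],[0,0,0,0,0,0.004,-1],[0,0,0,0,0,0.006,-1],[0,0,0,0,0,0.008,-1],[0,0,0,0,0,0.01,-1],[0,0,0,0,0,0.01,-1],[0,0,0,0,0,0.01,-1],[0,0,0,0,0,0.01,-1]]}}

```text
clock: 7.53
tcp_pos: [464.3, -103.7, 121.5]
orientation: [0.0, 0.133, 0.991, -0.0]
contact_force: [-0.4, 0.9, 0.3]
grip_width: -0.002
```

>>> {"name": "move_arm", "arguments": {"series": [[0,0,0,0,0,0.002,-1],[0,0,0,0,0,0.004,-1],[0,0,0,0,0,0.006,-1],[0,0,0,0,0,0.008,-1],[0,0,0,0,0,0.01,-1],[0,0,0,0,0,0.01,-1],[0,0,0,0,0,0.01,-1],[0,0,0,0,0,0.01,-1]]}}

```text
clock: 8.2
tcp_pos: [464.3, -103.7, 120.3]
orientation: [0.0, 0.133, 0.991, -0.0]
contact_force: [-0.0, -1.1, 1.5]
grip_width: 0.001
```

>>> {"name": "move_arm", "arguments": {"series": [[0,0,0,0,0,0.002,-1],[0,0,0,0,0,0.004,-1],[0,0,0,0,0,0.006,-1],[0,0,0,0,0,0.008,-1],[0,0,0,0,0,0.01,-1],[0,0,0,0,0,0.01,-1],[0,0,0,0,0,0.01,-1],[0,0,0,0,0,0.01,-1]]}}

```text
clock: 8.87
tcp_pos: [464.3, -103.7, 119.1]
orientation: [-0.0, 0.133, 0.991, 0.0]
contact_force: [-0.3, -0.7, 0.9]
grip_width: -0.001
```

```bash

python3 - <<'E'
from h import *
to(0,0,0)
s=shot('side','s2.png')
cv2.imwrite('pics/s2a.png',cv2.resize(s['pixels'][100:260,270:400],None,fx=4,fy=3.7,interpolation=cv2.INTER_CUBIC))
to(0,0,0)
E
```

```text
clock 8.87 tcp [ 464.3 -103.7  119.1] yang 74.71 F [-0.3 -0.7  0.9] q [-0.46  0.1   2.1  -0.    0.94 -1.76] g -0.001
move [ 3.96  -0.187  0.993]
clock 8.92 tcp [ 464.3 -103.7  119.1] yang 74.71 F [-0.7 -1.5  1.1] q [-0.46  0.1   2.1   0.    0.94 -1.76] g 0.002
move [ 3.96  -0.187  0.993]
```

View pics/s2a.png

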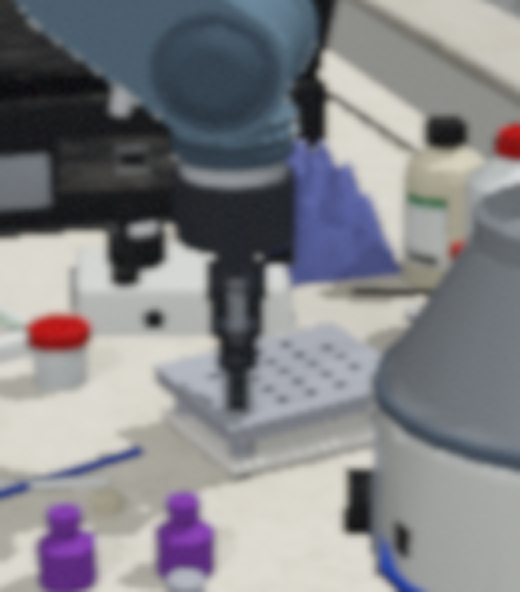

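Only about 1 N after 2–3 mm of travel below the level height, so this corner seems to give. I'll confirm by looking for the end stop.

>>> {"name": "move_arm", "arguments": {"series": [[0,0,0,0,0,0.002,-1],[0,0,0,0,0,0.004,-1],[0,0,0,0,0,0.006,-1],[0,0,0,0,0,0.008,-1],[0,0,0,0,0,0.01,-1],[0,0,0,0,0,0.01,-1],[0,0,0,0,0,0.01,-1],[0,0,0,0,0,0.01,-1]]}}

```text
clock: 9.58
tcp_pos: [464.3, -103.7, 118.0]
orientation: [-0.0, 0.133, 0.991, -0.0]
contact_force: [-1.9, -0.1, 4.1]
grip_width: 0.002
```

```bash

python3 - <<'E'
from h import *
to(0,0,0)
s=shot('top','t2.png')
v,u=np.mgrid[0:400,0:640];d=s['depth'];K=s['intrinsics']
c=np.stack([(u-K[0,2])/K[0,0]*d,(v-K[1,2])/K[1,1]*d,d],-1);W=(c-s['t'])@s['R'];W0=np.load('W.npy')
def fit(W):
    p=W.reshape(-1,3);th=np.radians(11.9);q=p[:,:2]-[509.7,-54];x=q[:,0]*np.cos(th)+q[:,1]*np.sin(th);y=-q[:,0]*np.sin(th)+q[:,1]*np.cos(th)
    m=(abs(x)<66)&(abs(y)<51)&(abs(p[:,2]-49)<8);A=np.c_[x,y,0*x+1][m];k=np.linalg.lstsq(A,p[m,2],rcond=None)[0];print(m.sum(),k)
fit(W0);fit(W)
E
```

```text
clock 9.58 tcp [ 464.3 -103.7  118. ] yang 74.72 F [-1.9 -0.1  4.1] q [-0.46  0.11  2.1  -0.    0.93 -1.76] g 0.002
move [ 3.96  -0.186  0.984]
1956 [3.06937368e-03 2.52785944e-03 4.83152182e+01]
479 [4.14669101e-02 4.96459041e-02 4.88996683e+01]
```

Near right gives: about 4 mm under 1 N, then it met the post at 4 N, and the depth fit shows a 0.065 rad tip toward that corner. Next is the weight.

>>> {"name": "move_arm", "arguments": {"series": [[0,0,0,0,0,-0.03,-1],[0,0,0,0,0,-0.08,-1],[0,0,0,0,0,-0.18,-1],[0,0,0,0,0,-0.32,-1],[0,0,0,0,0,-0.48,-1],[0,0,0,0,0,-0.65,-1],[0,0,0,0,0,-0.82,-1],[0,0,0,0,0,-1.0,-1]]}}

```text
clock: 10.3
tcp_pos: [464.0, -103.3, 238.8]
orientation: [-0.0, 0.133, 0.991, 0.0]
contact_force: [0.7, 0.2, -0.2]
grip_width: -0.001
```

```bash

python3 - <<'E'
from h import *
to(372.5,-311.5,220)
E
```

```text
clock 10.3 tcp [ 464.  -103.3  238.8] yang 74.72 F [ 0.7  0.2 -0.2] q [-0.46 -0.1   2.05  0.    1.19 -1.76] g -0.001
move [ 0.278 -1.874  0.156]
```

>>> {"name": "move_arm", "arguments": {"series": [[0,0,0.12,0.02,-0.11,0,0.06],[0,0,0.25,0.04,-0.23,0,0.06],[0,0,0.38,0.06,-0.35,0,0.06],[0,0,0.5,0.08,-0.47,0,0.06],[0,0,0.62,0.1,-0.59,0,0.06],[0,0,0.75,0.12,-0.71,0,0.06],[0,0,0.88,0.13,-0.83,0,0.06],[0,0,1,0.14,-0.94,0,0.06]]}}

```text
clock: 10.97
tcp_pos: [417.9, -208.6, 238.1]
orientation: [0.0, 0.387, 0.922, 0.0]
contact_force: [-0.2, -0.7, -0.2]
grip_width: 0.529
```

```bash

python3 - <<'E'
from h import *
to(372.5,-311.5,200)
E
```

```text
clock 10.97 tcp [ 417.9 -208.6  238.1] yang 44.51 F [-0.2 -0.7 -0.2] q [-0.71 -0.12  2.07  0.    1.19 -1.48] g 0.529
move [-0.346 -0.871  0.317]
```

>>> {"name": "move_arm", "arguments": {"series": [[0,0,0.12,-0.04,-0.11,0.04,0.06],[0,0,0.25,-0.09,-0.22,0.08,0.06],[0,0,0.38,-0.13,-0.33,0.12,0.06],[0,0,0.5,-0.18,-0.44,0.16,0.06],[0,0,0.62,-0.22,-0.55,0.2,0.06],[0,0,0.75,-0.27,-0.66,0.24,0.06],[0,0,0.88,-0.31,-0.77,0.28,0.06],[0,0,1,-0.35,-0.87,0.32,0.06]]}}

```text
clock: 11.63
tcp_pos: [373.4, -311.9, 199.5]
orientation: [0.0, 0.612, 0.791, 0.0]
contact_force: [-1.0, 0.4, -0.7]
grip_width: 0.532
```

```bash

python3 - <<'E'
from h import *
to(372.5,-311.5,106)
s=arm.state(); w=arm.snapshot('wrist')
cv2.imwrite('pics/w2.png',w['pixels']); np.savez('pics/w2.npz',p=s['tcp_pos'],o=s['orientation'],**w)
E
```

```text
clock 11.63 tcp [ 373.4 -311.9  199.5] yang 14.51 F [-1.   0.4 -0.7] q [-0.93 -0.02  2.05  0.    1.11 -1.18] g 0.532
move [ 0.005 -0.007  0.779]
```

View pics/w2.png

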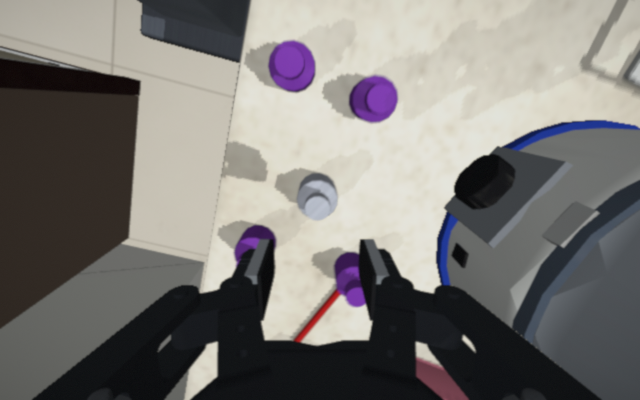

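```bash

python3 - <<'E'
from h import *
im=cv2.imread('pics/w2.png')
cv2.imwrite('pics/w2a.png',cv2.resize(im[160:230,280:350],None,fx=8,fy=8,interpolation=cv2.INTER_CUBIC))
print(wpt('pics/w2.npz',317,207,52))
E
```

```text
[ 372.60193089 -311.75038214   52.        ]
```

View pics/w2a.png

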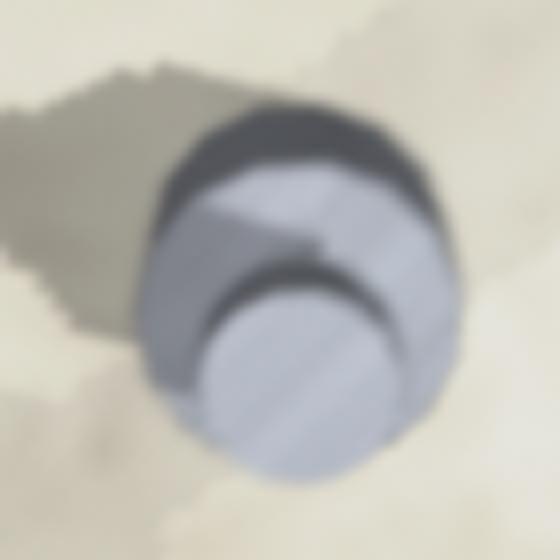

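>>> {"name": "move_arm", "arguments": {"series": [[0,0,0,0,0,0.12,0.06],[0,0,0,0,0,0.25,0.06],[0,0,0,0,0,0.38,0.06],[0,0,0,0,-0.005,0.5,0.06],[0,0,0,0,-0.005,0.6,0.06],[0,0,0,0,-0.005,0.68,0.06],[0,0,0,0,-0.005,0.74,0.06],[0,0,0,0,-0.005,0.77,0.06]]}}

```text
clock: 12.35
tcp_pos: [373.0, -311.0, 106.4]
orientation: [-0.001, 0.611, 0.792, 0.0]
contact_force: [-0.2, 0.4, -0.1]
grip_width: 0.526
```

>>> {"name": "move_arm", "arguments": {"squeeze": 40, "series": [[0,0,0,0,0,0,-0.2],[0,0,0,0,0,0,-0.3],[0,0,0,0,0,0,-0.4],[0,0,0,0,0,0,-0.5],[0,0,0,0,0,0,-0.6],[0,0,0,0,0,0,-1],[0,0,0,0,0,0,-1],[0,0,0,0,0,0,-1]]}}

```text
clock: 13.02
tcp_pos: [373.8, -312.0, 108.0]
orientation: [0.001, 0.611, 0.792, -0.0]
contact_force: [2.0, 1.2, 5.6]
grip_width: 0.223
```

```bash

python3 - <<'E'
from h import *
to(372.5,-311.5,200)
s=arm.state(); w=arm.snapshot('wrist')
cv2.imwrite('pics/w3.png',w['pixels'])
E
```

```text
clock 13.02 tcp [ 373.8 -312.   108. ] yang 14.71 F [2.  1.2 5.6] q [-0.93  0.15  2.08  0.    0.91 -1.19] g 0.223
move [ 0.006 -0.008 -0.766]
```

View pics/w3.png

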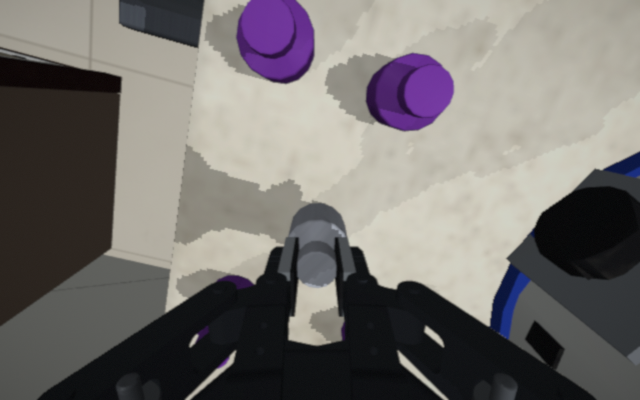

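>>> {"name": "move_arm", "arguments": {"series": [[0,0,0,0,0,-0.02,-1],[0,0,0,0,0,-0.06,-1],[0,0,0,0,0,-0.12,-1],[0,0,0,0,0,-0.18,-1],[0,0,0,0,0,-0.24,-1],[0,0,0,0,0,-0.29,-1],[0,0,0,0,0,-0.32,-1],[0,0,0,0,0,-0.33,-1]]}}

```text
clock: 13.73
tcp_pos: [373.4, -311.9, 147.7]
orientation: [0.001, 0.611, 0.792, -0.0]
contact_force: [-0.7, -0.5, -3.5]
grip_width: 0.222
```

```bash

python3 - <<'E'
from h import *
to(466.7,-99.5,220)
s=arm.state(); w=arm.snapshot('wrist')
cv2.imwrite('pics/w4.png',w['pixels'])
s=shot('side','s4.png')
cv2.imwrite('pics/s4a.png',cv2.resize(s['pixels'][180:330,250:400],None,fx=4,fy=4,interpolation=cv2.INTER_CUBIC))
E
```

```text
clock 13.73 tcp [ 373.4 -311.9  147.7] yang 14.72 F [-0.7 -0.5 -3.5] q [-0.93  0.07  2.07 -0.    1.   -1.19] g 0.222
move [ 1.513  1.202 -0.604]
```

View pics/w4.png

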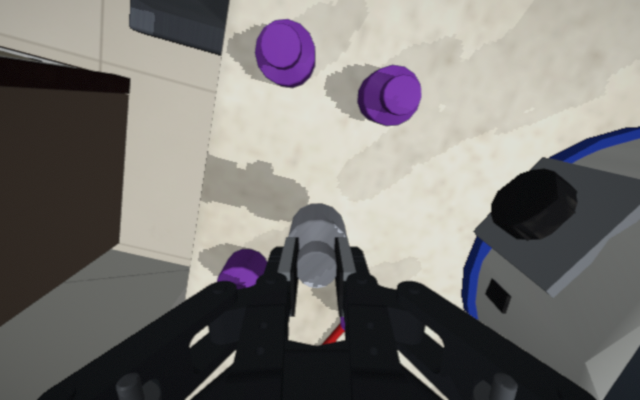

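View pics/s4a.png

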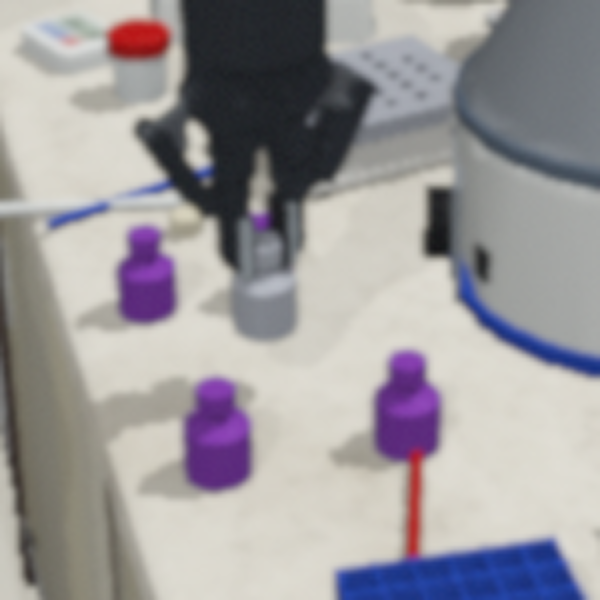

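The side view shows the weight held upright and off the bench, with about 3.5 N on the wrist. I'll recheck the plate's pose and work out a slightly tilted placing pose.

```bash
cat >> h.py <<'E'
def plate(f):
    s=shot('top',f)
    v,u=np.mgrid[0:400,0:640];d=s['depth'];K=s['intrinsics']
    c=np.stack([(u-K[0,2])/K[0,0]*d,(v-K[1,2])/K[1,1]*d,d],-1);W=(c-s['t'])@s['R']
    m=(abs(W[...,2]-48)<6)&(u>265)&(u<335)&(v>150)&(v<232)&(d>0)
    m=cv2.morphologyEx(m.astype(np.uint8),cv2.MORPH_OPEN,np.ones((5,5)))
    pts=W[m>0][:,:2].astype(np.float32); print(len(pts),cv2.minAreaRect(pts))
    p=W.reshape(-1,3);th=np.radians(11.9);q=p[:,:2]-[509.7,-54];x=q[:,0]*np.cos(th)+q[:,1]*np.sin(th);y=-q[:,0]*np.sin(th)+q[:,1]*np.cos(th)
    mm=(abs(x)<66)&(abs(y)<51)&(abs(p[:,2]-49)<8);A=np.c_[x,y,0*x+1][mm];k=np.linalg.lstsq(A,p[mm,2],rcond=None)[0];print('slopes',mm.sum(),k)
    return s
def world(px,py,c=(509.7,-54),th=11.9):
    th=np.radians(th);return np.array([c[0]+px*np.cos(th)-py*np.sin(th),c[1]+px*np.sin(th)+py*np.cos(th)])
E
python3 - <<'E'
from h import *
plate('t4.png')
f=world(-51,-36.5);print(f)
n=np.array([-0.0275,-0.0538,1]);n/=np.linalg.norm(n)
for z in (65,49,44.7): print('TCP',np.r_[f,z]+107.5*n)
st=arm.state();w,a,b,c=st['orientation'];M=Ro.from_quat([a,b,c,w]).as_matrix()
print('rot (norm)',M.T@np.array([0.0538,-0.0275,0])/np.radians(30))
to(f[0],f[1],250)
E
```

```text
2212 ((510.419921875, -53.95849609375), (140.09124755859375, 109.77635192871094), 11.88099193572998)
slopes 1958 [-3.79276670e-04  2.26741395e-03  4.82829870e+01]
[ 467.32249453 -100.23199141]
TCP [ 464.37162597 -106.00496335  172.30431105]
TCP [ 464.37162597 -106.00496335  156.30431105]
TCP [ 464.37162597 -106.00496335  152.00431105]
rot (norm) [-7.68954963e-02  8.60418658e-02 -1.80561450e-05]
clock 13.88 tcp [ 373.  -311.4  146.6] yang 14.71 F [ 0.1  0.2 -3.4] q [-0.93  0.07  2.07 -0.    1.   -1.19] g 0.224
move [ 1.503  1.207 -0.861]
```

>>> {"name": "move_arm", "arguments": {"series": [[0,0,0,0,0,-0.06,-1],[0,0,0,0,0,-0.15,-1],[0,0,0,0,0,-0.25,-1],[0,0,0,0,0,-0.36,-1],[0,0,0,0,0,-0.46,-1],[0,0,0,0,0,-0.55,-1],[0,0,0,0,0,-0.62,-1],[0,0,0,0,0,-0.64,-1]]}}

```text
clock: 14.55
tcp_pos: [373.6, -312.1, 225.6]
orientation: [0.002, 0.611, 0.792, -0.0]
contact_force: [-0.2, -1.5, -2.7]
grip_width: 0.225
```

>>> {"name": "move_arm", "arguments": {"series": [[0,0,0,0.06,0.05,0,-1],[0,0,0,0.16,0.13,0,-1],[0,0,0,0.27,0.22,0,-1],[0,0,0,0.38,0.31,0,-1],[0,0,0,0.49,0.4,0,-1],[0,0,0,0.6,0.48,0,-1],[0,0,0,0.7,0.56,0,-1],[0,0,0,0.75,0.6,0,-1]]}}

```text
clock: 15.22
tcp_pos: [419.9, -203.9, 222.4]
orientation: [-0.001, 0.61, 0.792, 0.0]
contact_force: [0.5, -0.5, -4.0]
grip_width: 0.222
```

>>> {"name": "move_arm", "arguments": {"series": [[-0.01,0.01,0,0.06,0.05,0,-1],[-0.02,0.02,0,0.16,0.13,0,-1],[-0.03,0.03,0,0.27,0.22,0,-1],[-0.04,0.05,0,0.38,0.3,0,-1],[-0.05,0.06,0,0.48,0.38,0,-1],[-0.06,0.07,0,0.58,0.45,0,-1],[-0.07,0.08,0,0.66,0.52,0,-1],[-0.077,0.086,0,0.7,0.55,0,-1]]}}

```text
clock: 15.88
tcp_pos: [462.8, -107.0, 223.2]
orientation: [-0.006, 0.61, 0.792, 0.03]
contact_force: [1.0, -1.3, -3.8]
grip_width: 0.225
```

```bash

python3 - <<'E'
from h import *
to(464.4,-106,164)
w,a,b,c=arm.state()['orientation'];M=Ro.from_quat([a,b,c,w]).as_matrix();print('axis up',-M[:,2])
E
```

```text
clock 15.88 tcp [ 462.8 -107.   223.2] yang 14.71 F [ 1.  -1.3 -3.8] q [-0.49 -0.09  2.07  0.07  1.16 -0.77] g 0.225
move [-0.018 -0.005  0.493]
axis up [-0.02742578 -0.05467675  0.99812739]
```

>>> {"name": "move_arm", "arguments": {"series": [[0,0,0,0,0,0.06,-1],[0,0,0,-0.005,0,0.15,-1],[0,0,0,-0.01,0,0.24,-1],[0,0,0,-0.01,0,0.32,-1],[0,0,0,-0.015,0,0.39,-1],[0,0,0,-0.018,-0.005,0.45,-1],[0,0,0,-0.018,-0.005,0.48,-1],[0,0,0,-0.018,-0.005,0.49,-1]]}}

```text
clock: 16.55
tcp_pos: [463.6, -107.2, 163.7]
orientation: [-0.006, 0.611, 0.791, 0.03]
contact_force: [0.4, -0.4, -2.9]
grip_width: 0.221
```

```bash

python3 - <<'E'
from h import *
to(464.4,-106,158)
to(464.4,-106,152)
s=arm.snapshot('side')
cv2.imwrite('pics/s5a.png',cv2.resize(s['pixels'][150:250,280:400],None,fx=6,fy=6,interpolation=cv2.INTER_CUBIC))
E
```

```text
clock 16.55 tcp [ 463.6 -107.2  163.7] yang 14.64 F [ 0.4 -0.4 -2.9] q [-0.49  0.01  2.1   0.07  1.04 -0.78] g 0.221
move [0.006 0.007 0.048]
clock 16.55 tcp [ 463.6 -107.2  163.7] yang 14.64 F [ 0.4 -0.4 -2.9] q [-0.49  0.01  2.1   0.07  1.04 -0.78] g 0.221
move [0.003 0.005 0.098]
```

View pics/s5a.png

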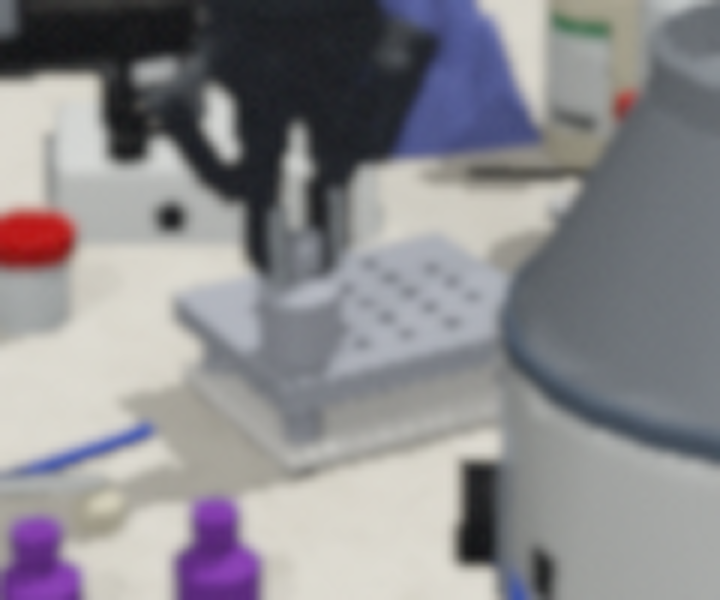

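The weight is just above the near right corner. Lowering slowly.

>>> {"name": "move_arm", "arguments": {"series": [[0,0,0,0,0,0.008,-1],[0,0,0,0,0.002,0.016,-1],[0,0,0,0.003,0.004,0.024,-1],[0,0,0,0.005,0.006,0.032,-1],[0,0,0,0.006,0.007,0.04,-1],[0,0,0,0.006,0.007,0.048,-1],[0,0,0,0.006,0.007,0.052,-1],[0,0,0,0.006,0.007,0.055,-1]]}}

```text
clock: 17.27
tcp_pos: [464.8, -105.9, 158.1]
orientation: [-0.006, 0.61, 0.791, 0.03]
contact_force: [-0.7, 0.5, -3.4]
grip_width: 0.222
```

>>> {"name": "move_arm", "arguments": {"series": [[0,0,0,0,0,0.003,-1],[0,0,0,0,0,0.006,-1],[0,0,0,0,0,0.009,-1],[0,0,0,0,0,0.012,-1],[0,0,0,-0.001,-0.001,0.015,-1],[0,0,0,-0.001,-0.001,0.017,-1],[0,0,0,-0.001,-0.001,0.017,-1],[0,0,0,-0.001,-0.001,0.017,-1]]}}

```text
clock: 17.93
tcp_pos: [464.8, -106.0, 156.2]
orientation: [-0.005, 0.61, 0.791, 0.03]
contact_force: [0.4, -0.5, -3.2]
grip_width: 0.226
```

```bash

python3 - <<'E'
from h import *
to(464.4,-106,152)
E
```

```text
clock 17.93 tcp [ 464.8 -106.   156.2] yang 14.66 F [ 0.4 -0.5 -3.2] q [-0.49  0.03  2.1   0.07  1.02 -0.78] g 0.226
move [-0.    -0.005  0.034]
```

>>> {"name": "move_arm", "arguments": {"series": [[0,0,0,0,0,0.003,-1],[0,0,0,0,0,0.006,-1],[0,0,0,0,0,0.009,-1],[0,0,0,0,0,0.012,-1],[0,0,0,-0.001,-0.001,0.015,-1],[0,0,0,-0.001,-0.001,0.017,-1],[0,0,0,-0.001,-0.001,0.017,-1],[0,0,0,-0.001,-0.001,0.017,-1]]}}

```text
clock: 18.6
tcp_pos: [464.8, -106.1, 154.1]
orientation: [-0.005, 0.61, 0.791, 0.03]
contact_force: [-0.3, 0.9, -3.6]
grip_width: 0.224
```

>>> {"name": "move_arm", "arguments": {"series": [[0,0,0,0,0,0.002,-1],[0,0,0,0,0,0.004,-1],[0,0,0,0,0,0.006,-1],[0,0,0,0,0,0.008,-1],[0,0,0,0,0,0.01,-1],[0,0,0,0,0,0.01,-1],[0,0,0,0,0,0.01,-1],[0,0,0,0,0,0.01,-1]]}}

```text
clock: 19.27
tcp_pos: [465.0, -106.2, 153.2]
orientation: [-0.005, 0.61, 0.791, 0.03]
contact_force: [-0.2, -1.5, 0.4]
grip_width: 0.223
```

```bash

python3 - <<'E'
from h import *
to(464.4,-106,151)
plate('t6.png')
to(464.4,-106,151)
s=arm.snapshot('side')
cv2.imwrite('pics/s6a.png',cv2.resize(s['pixels'][150:250,280:400],None,fx=6,fy=6,interpolation=cv2.INTER_CUBIC))
E
```

```text
clock 19.27 tcp [ 465.  -106.2  153.2] yang 14.67 F [-0.2 -1.5  0.4] q [-0.49  0.03  2.1   0.07  1.01 -0.78] g 0.223
move [ 0.002 -0.005  0.018]
213 ((522.5377197265625, -47.562068939208984), (69.39212799072266, 145.1868133544922), 78.63290405273438)
slopes 653 [4.61006792e-02 5.30990444e-02 4.88458887e+01]
clock 19.32 tcp [ 465.  -106.2  153.2] yang 14.67 F [-1.1 -2.   0.6] q [-0.49  0.03  2.1   0.07  1.01 -0.78] g 0.224
move [ 0.002 -0.005  0.018]
```

View pics/s6a.png

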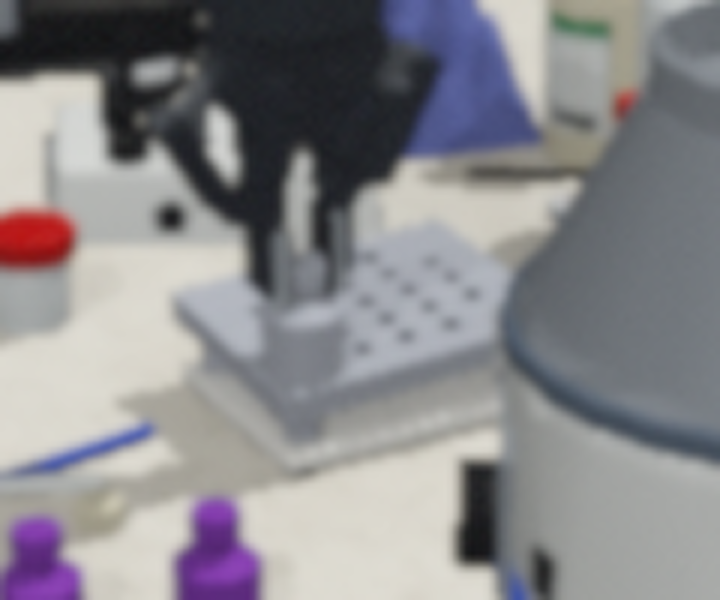

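The plate is tipped onto the short post and carries the weight (about 0.5 N left on the wrist). Releasing.

>>> {"name": "move_arm", "arguments": {"series": [[0,0,0,0,0,0,-0.5],[0,0,0,0,0,0,-0.45],[0,0,0,0,0,0,-0.4],[0,0,0,0,0,0,-0.3],[0,0,0,0,0,0,-0.2],[0,0,0,0,0,0,-0.1],[0,0,0,0,0,0,0],[0,0,0,0,0,0,0.06]]}}

```text
clock: 20.03
tcp_pos: [464.8, -106.0, 152.9]
orientation: [-0.006, 0.61, 0.791, 0.03]
contact_force: [1.1, 0.1, 0.8]
grip_width: 0.53
```

>>> {"name": "move_arm", "arguments": {"series": [[0,0,0,0,0,-0.02,0.06],[0,0,0,0,0,-0.06,0.06],[0,0,0,0,0,-0.14,0.06],[0,0,0,0,0,-0.24,0.06],[0,0,0,0,0,-0.36,0.06],[0,0,0,0,0,-0.5,0.06],[0,0,0,0,0,-0.65,0.06],[0,0,0,0,0,-0.8,0.06]]}}

```text
clock: 20.7
tcp_pos: [462.1, -111.2, 250.5]
orientation: [-0.005, 0.61, 0.791, 0.03]
contact_force: [-1.3, -0.5, -0.7]
grip_width: 0.525
```

```bash

python3 - <<'E'
from h import *
to(360,-200,300)
s=arm.state(); w=arm.snapshot('wrist')
cv2.imwrite('pics/w7.png',w['pixels']); np.savez('pics/w7.npz',p=s['tcp_pos'],o=s['orientation'],**w)
E
```

```text
clock 20.7 tcp [ 462.1 -111.2  250.5] yang 14.66 F [-1.3 -0.5 -0.7] q [-0.5  -0.12  2.05  0.06  1.22 -0.78] g 0.525
move [-0.48  -0.993 -0.475]
```

View pics/w7.png

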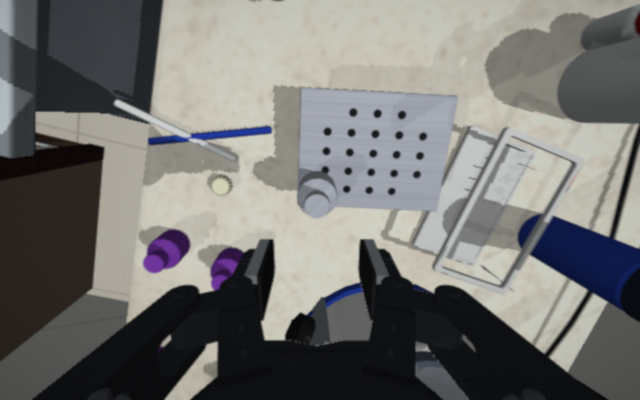

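The wrist view shows the weight standing at the near right corner, about pixel (317,195). I'll back off and check from the fixed cameras.

>>> {"name": "move_arm", "arguments": {"series": [[0,0,0,-0.06,-0.12,-0.06,0.06],[0,0,0,-0.12,-0.24,-0.12,0.06],[0,0,0,-0.18,-0.36,-0.18,0.06],[0,0,0,-0.24,-0.5,-0.24,0.06],[0,0,0,-0.3,-0.62,-0.3,0.06],[0,0,0,-0.36,-0.75,-0.36,0.06],[0,0,0,-0.42,-0.88,-0.42,0.06],[0,0,0,-0.48,-0.98,-0.48,0.06]]}}

```text
clock: 21.42
tcp_pos: [360.6, -200.0, 299.5]
orientation: [-0.005, 0.611, 0.791, 0.03]
contact_force: [0.8, 0.3, 0.1]
grip_width: 0.534
```

```bash

python3 - <<'E'
from h import *
s=plate('t8.png')
a=cv2.resize(s['pixels'][140:240,250:350],None,fx=5,fy=5,interpolation=cv2.INTER_CUBIC)
b=shot('side','s8.png')['pixels']
b=cv2.resize(b[150:270,260:400],None,fx=4,fy=4,interpolation=cv2.INTER_CUBIC)
h=max(a.shape[0],b.shape[0]);a=cv2.resize(a,(h*3//5,h*3//5))
b=cv2.resize(b,(480,411));o=np.zeros((h,a.shape[1]+480,3),np.uint8);o[:a.shape[0],:a.shape[1]]=a;o[:411,a.shape[1]:]=b
cv2.imwrite('pics/c8.png',o);print(o.shape)
E
```

```text
1449 ((510.8262939453125, -54.16172790527344), (139.99855041503906, 107.88832092285156), 10.632909774780273)
slopes 1827 [3.93188615e-02 5.58018504e-02 4.88871685e+01]
(500, 780, 3)
```

View pics/c8.png

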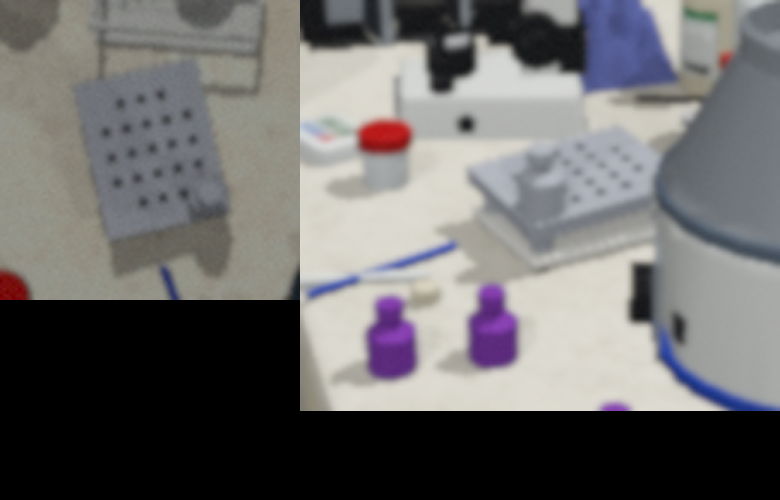

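View pics/t8.png

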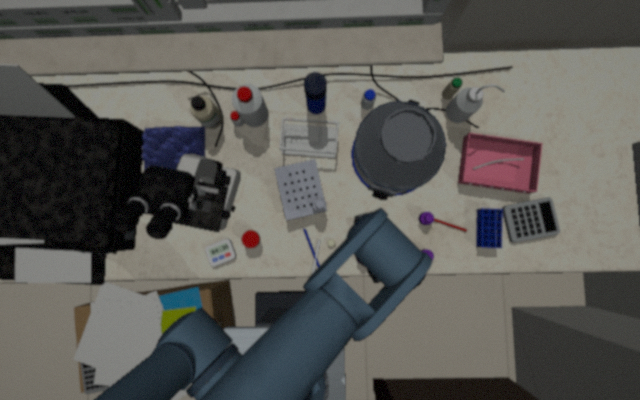

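```bash

python3 - <<'E'
from h import *
k=wpt('pics/w7.npz',316.5,205,96.5);f=k[:2]-52*np.array([-.0275,-.0538]);q=f-[509.9,-54];t=np.radians(11.9)
print('foot in plate frame',q[0]*np.cos(t)+q[1]*np.sin(t),-q[0]*np.sin(t)+q[1]*np.cos(t))
print(arm.sign_off())
E
```

```text
foot in plate frame -51.74237794094286 -36.93750854200954
the job is handed in; nothing more can be done
None
```

The short post is under the near right corner. The steel weight now stands there and holds the plate tipped down. I handed the job in at about 21.5 s.

- **Finding the corner:** I pressed near right first and it gave. It sank about 4 mm under roughly 1 N, then met its post at about 4 N. The depth fit showed the plate tipped about 0.065 rad toward that corner, and it swung back level when I let go. I did not press the other three corners.
- **Placing the weight:** I lifted the steel weight by its knob and lowered it with a slight tilt to match the tipped plate, then let go. As I closed on the knob, the fingers pressed on the weight with about 6 N. The grip held and the weight stayed upright.
- **Last checks with the arm clear:** the weight's foot is at about (-52, -37) mm in the plate's frame, close to the corner point at (-54, -39). The plate stays tipped about 0.068 rad and has moved less than 1 mm. The timer, cup, screw cap and the look-alikes in view stand where they were. The arm hid some of the purple ones from the top camera.
- **One disagreement:** the last fit gave the plate's yaw as 10.6° instead of 11.9°. I put that down to the weight covering one corner, since the plate's centre did not shift, but I did not check further.

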